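# Walk the loaded tart slab up to the front stop

### The job

The marble slab with the tartlets has been topped up: walk it forward over the counter, pushing its two rear corners in turn in short bites, until you feel both of its front corners come up firmly against the steel front stop. It is heavy and the nylon guard on its rear edge cracks easily: never push with more than about 23 N (one straight shove at the middle of the back needs more than that), keep it within 15 degrees or so of square to the stop, and go slowly, neither lifting it nor ramming it into the stop. The tartlets must ride along where they stand, the neighbouring boards and the card stand stay untouched, and you leave the slab standing flush with the stop, hands off.

Things in the scene. Friction and masses are not known exactly. Their poses are not given: they have to be found in the camera images.
- slab: Pale marble slab, 180 mm deep (own x, towards the stop), 320 mm wide (own y, left), 4.4 kg give or take 8%, with 0.45 kg of tartlets. 30 mm stone on four 5 mm rubber feet (90 mm apart in x, 170 in y): its upright edges run 5 to 35 mm above the counter. Origin: centre of footprint at counter height. Friction on the counter about 0.6: sliding it straight takes 24 to 33 N.
- front_left (a point): Front left corner of the slab (slab frame x +90, y +160 mm), 20 mm above the counter.
- front_right (a point): Front right corner of the slab (x +90, y -160 mm), 20 mm above the counter.
- rear_left (a point): Rear left corner of the slab, nearest the robot (x -90, y +160 mm), 20 mm above the counter. A push square to the rear edge 20 mm in from this corner moves it with 12 to 20 N, turning the slab about a point some 70 mm in from its far side and 110 mm ahead of the rear edge: the corner swings outwards too, and the far front corner falls back by a third.
- rear_right (a point): Rear right corner of the slab (x -90, y -160 mm), 20 mm above the counter; it answers to a push as the left one does. The rear 80 mm of the slab's top is bare of tartlets. The rear edge wears a slippery grey nylon guard (friction 0.15).
- stop_face (a point): Middle of the front stop's robot-side face (its rubber lining), 20 mm above the counter. Its x is square to the face and points away from the robot (the slab comes from -x), y runs left along the stop. The slab's centre starts 127 to 162 mm short of the face, up to 0.12 rad askew.
- spot0 (a point): Point on the slab's top (35 mm up, slab frame x +40, y -95 mm) where lower tartlet 0 stands.
- spot1 (a point): Point on the slab's top (35 mm up, slab frame x +40, y 0 mm) where lower tartlet 1 stands.
- spot2 (a point): Point on the slab's top (35 mm up, slab frame x +40, y 95 mm) where lower tartlet 2 stands.
- tart_low0: Lower tartlet, tan pastry shell with pale filling, 82 mm across and 26 mm high, 90 g, standing loose on the slab over spot 0. Origin: centre of its underside.
- tart_low1: Lower tartlet, tan pastry shell with pale filling, 82 mm across and 26 mm high, 90 g, standing loose on the slab over spot 1. Origin: centre of its underside.
- tart_low2: Lower tartlet, tan pastry shell with pale filling, 82 mm across and 26 mm high, 90 g, standing loose on the slab over spot 2. Origin: centre of its underside.
- tart_top0: Upper tartlet, the same, stacked loose on lower tartlet 0 (stack top 87 mm above the counter). Origin: centre of its underside.
- tart_top2: Upper tartlet, the same, stacked loose on lower tartlet 2 (stack top 87 mm above the counter). Origin: centre of its underside.
- brownie_board: Bystander: white board 200 x 110 mm with two square brownies, 54 mm high in all, lying to one side of the slab's way (either side). Origin: centre of its underside.
- choc_board: Bystander: white board 200 x 110 mm with two dark chocolate tartlets, 47 mm high in all, on the other side of the slab's way. Origin: centre of its underside.
- card_stand: Bystander: dark wooden block 50 x 90 mm with a blank white card standing in it, 63 mm high, on the right of the counter. Origin: centre of its underside.
- stop: Front stop: a fixed brushed-steel curb 440 mm long, 16 mm thick, 40 mm high, its face lined with firm black rubber, screwed to the counter beyond the slab, with a sloping ticket strip on its far side. Origin on the counter right below stop_face, axes as there.
Things that resemble listed ones, but are neither listed nor needed, are in the scene too. Leave any black look-alike of the tart_top0 alone.

How it is judged:
By the outcome, as a careful person would: the job done as asked, in the order asked, and still so for the second after the job is handed in, with the robot touching nothing.
It also fails if it takes over 72 s, if anything falls off the work surface, if the arm or the gripper's body presses on something with over 40 N, if the wrist force passes 120 N, or if a joint passes its speed limit or range.

### The arm

A 6-joint arm with a two-finger parallel gripper is mounted at the origin on the work surface. World frame = base frame: x ahead of the robot, y to its left, z up, the work surface at z = 0. Lengths are in mm, angles in degrees, forces in N, time in s.
With the tool pointing down it reaches from about 300 to 850 mm from the base axis. Payload 4.2 kg.
Tool frame: the origin (TCP) lies on the centre line of the jaws, within the pads' length; the fingertips stand 14 mm ahead of it and the grasp point (between the pads) lies 5 mm behind it; z points along the fingers, y is the line along which they close (so a half turn about z gives the same grasp; the last joint's range is limited). The gripper opens to 91 mm and grips with 3 to 60 N. Pads are 32 mm wide; open, the fingers measure 118 mm over their backs; the gripper's body (76 mm by 178 mm) begins 60 mm behind the grasp point.
Start: joints at [68.01, 18.312, 89.639, -0, 72.044, -1.146], TCP at [204.604, 537.382, 227.976] pointing down, gripper open.
Joint ranges: [-177.97, 177.97], [-48.28, 115.42], [12.27, 149.76], [-77.06, 257.06], [2.81, 150.46], [-146.56, 146.56]. Speed limits (degrees/s): [147.25, 147.25, 180, 180, 180, 180].

### API

Orientations are given as [roll, pitch, yaw] about the fixed x, y, z axes, in that order (R = Rz(yaw) Ry(pitch) Rx(roll)).
In Python, from workcell import env gives the robot as it stands.
- The arm moves only by the tool arm_command, never from a script. Its argument "motion" is a list of rows, each an object with "offset": the shift along the tool's x, y, z in m, a list of three; "spin": the turn about the tool's z in rad. In form: [{"offset": [tx, ty, tz], "spin": spin}, ...]. A call has 1 to 5 rows; each row shifts and turns the commanded pose from where the row before left it, along the tool's axes as they then stand; what a row does not reach is not made up. A row lasts 1/8 s, in which the tool goes at most 62.5 mm and 10.7 degrees, less where a joint would pass 70% of its speed; a pose out of reach is approached as far as the arm can. A call with a gripper value outside its range is refused whole. "jaw" is the finger opening in m, from 0 to 0.0912, set as the call begins (left out, the last holds). The fingers move at their own pace and stop on an object; "newtons" is the grip in N (left out, the last holds). Time passes only in rows, so rows that do not move let the fingers close. It gives the time, the measured TCP pose, the force, the opening and the grip force at its end, in the units of the state.
- env.state(): the state, without advancing time (a new reading comes with each control period).
- env.grab_frame(name): name is "scene" or "top" or "wrist"; returns (picture, depth): 400x640x3 uint8, blue, green, red; 400x640 float32, mm along the optical axis (not along the pixel's ray), 0 where there is no reading.
- env.camera_model(name): a dict with "fx", "fy", "cx", "cy" (pixels), "eye" and "rotation" of the camera in the world; the wrist camera has in their place "hand_eye" (4x4, takes a point from camera to tool coordinates, whose origin is the TCP and whose axes are the flange's). Camera axes: x right, y down, z forward; pixel columns grow to the right and rows downward; lengths in mm; the calibration is good to about 2 mm. A picture is of the moment at which its call begins: read the wrist's pose just before it. camera_model takes no time and is no camera call.
- env.job_done(): hands the job in; it is judged then, once.
Trained networks look in the newest picture that a camera, given by its name, has taken for a name from the list of things; names that differ only in an ending like _2 or _b are one class to them, and where a whole thing is asked for, a point or a joint stands for the part that bears it (a point fixed in the world has none). Each returns a list of dicts, best first, with "score" (0 to 1); they miss things now and then, are a little off and sometimes report something else, mostly with a low value. They report only what shows in the picture. A call takes as long as a camera call. They do not tell look-alikes from the thing itself.
- env.boxes_of(camera, target): "bbox" ([left, top, right, bottom] in pixels, round what is visible of it).
- env.pinpoint(camera, target): "location" ([column, row] in pixels: a listed point, or the origin of a listed thing).
The state is a dict: "time_s": time; "qpos": joint angles; "qvel": joint speeds; "effort": joint torques, N m; "ee_pos": TCP position; "ee_rot": TCP orientation; "force": force on the tool from outside, world axes, zero at the start; "torque": the same for the moment, N m; "gripper_width": finger opening in mm; "gripper_force": force on a finger pad.
Only numpy, scipy, OpenCV 4.12 (cv2) and the standard library are available. Lean on these libraries where they do the work, as an engineer would, in place of code of your own. Each camera call takes 0.05 s, during which the arm holds its last target. There are 200 camera calls.

## Working session

There is one attempt and no reset: what is moved stays moved. The work goes in short steps, Python scripts to look and compute and a tool call to move; the robot and the scene stay as the last step left them, time stands still between calls to the robot, and variables do not carry over. Pictures are saved under pics/ and viewed, at most 10 in all, crops included, and the job is handed in when it is done.

Besides the shell and the picture viewer there is one more tool, called in YAML: its name, and indented under it one key for each argument. arm_command: Moves the arm, as the interface text tells. Its arguments: {"type":"object","properties":{"motion":{"type":"array"},"jaw":{"type":"number"},"newtons":{"type":"number"}},"required":["motion"]}

```bash
ls; mkdir -p pics
cat > h.py <<'E'
import numpy as np, cv2
from workcell import env
def ray(cam,px):
    m=env.camera_model(cam); d=np.array([(px[0]-m['cx'])/m['fx'],(px[1]-m['cy'])/m['fy'],1.])
    return np.array(m['eye'],float),np.array(m['rotation'],float)@d
def at_z(cam,px,z):
    e,d=ray(cam,px); return e+d*(z-e[2])/d[2]
E
python3 - <<'E'
from h import *
s=env.state();print({k:np.round(v,2) if not isinstance(v,str) else v for k,v in s.items()})
for c in('top','scene'):
    im,d=env.grab_frame(c);cv2.imwrite(f'pics/{c}0.png',im)
    m=env.camera_model(c);print(c,m['eye'],np.round(m['rotation'],2).tolist())
Z=dict(front_left=20,front_right=20,rear_left=20,rear_right=20,stop_face=20,spot0=35,spot1=35,spot2=35,slab=0,stop=0,brownie_board=0,choc_board=0,card_stand=0,tart_top0=61)
for t,z in Z.items():
    for c in('top',):
        r=env.pinpoint(c,t)
        print(t,c,[(np.round(at_z(c,q['location'],z)[:2],0).tolist(),np.round(q['location']).tolist(),round(q['score'],2)) for q in r[:3]])
E
```

```text
pics
{'time_s': np.float64(0.0), 'qpos': array([68.01, 18.35, 89.71, -0.  , 72.04, -1.14]), 'qvel': array([-0.11,  0.03, -0.01, -0.01,  0.04, -0.01]), 'effort': array([ -0.  , -41.25, -23.2 ,   0.07,   0.05,  -0.  ]), 'ee_pos': array([204.42, 536.9 , 227.1 ]), 'ee_rot': array([-179.9 ,   -0.  ,  159.15]), 'force': array([ 0.22,  0.34, -0.68]), 'torque': array([ 0.02,  0.04, -0.01]), 'gripper_force': np.float64(0.0), 'gripper_width': np.float64(91.01)}
top [ 315.45039683  -77.03988466 1255.30327018] [-168.25, 0.15, -86.74]
scene [1072.56455967  827.85140694  752.07497107] [-123.33, 0.49, 149.89]Traceback (most recent call last):
  File "<stdin>", line 10, in <module>
  File "h.py", line 7, in at_z
    e,d=ray(cam,px); return e+d*(z-e[2])/d[2]
                                         ~^^^
IndexError: invalid index to scalar variable.
```

```bash
cat > h.py <<'E'
import numpy as np, cv2
from scipy.spatial.transform import Rotation as R
from workcell import env
def ray(cam,px):
    m=env.camera_model(cam); d=np.array([(px[0]-m['cx'])/m['fx'],(px[1]-m['cy'])/m['fy'],1.])
    return np.array(m['eye'],float),R.from_euler('xyz',m['rotation'],degrees=True).apply(d)
def at_z(cam,px,z):
    e,d=ray(cam,px); return e+d*(z-e[2])/d[2]
E
python3 - <<'E'
from h import *
Z=dict(front_left=20,front_right=20,rear_left=20,rear_right=20,stop_face=20,spot0=35,spot2=35,slab=0,brownie_board=0,choc_board=0,card_stand=0)
for t,z in Z.items():
    for c in('top',):
        r=env.pinpoint(c,t)
        print(t,c,[(np.round(at_z(c,q['location'],z)[:2],0).tolist(),np.round(q['location']).tolist(),round(q['score'],2)) for q in r[:3]])
print(env.state()['time_s'])
E
```

```text
front_left top [([716.0, 95.0], [263.0, 145.0], 0.78)]
front_right top [([691.0, -209.0], [370.0, 159.0], 0.92)]
rear_left top [([534.0, 110.0], [252.0, 208.0], 0.93)]
rear_right top [([502.0, -206.0], [367.0, 225.0], 0.93)]
stop_face top [([764.0, -39.0], [311.0, 131.0], 0.84), ([637.0, -160.0], [352.0, 176.0], 0.61)]
spot0 top [([656.0, 36.0], [282.0, 165.0], 0.89), ([615.0, -322.0], [411.0, 186.0], 0.68), ([648.0, -62.0], [317.0, 170.0], 0.59)]
spot2 top [([656.0, 36.0], [282.0, 165.0], 0.89), ([615.0, -322.0], [411.0, 186.0], 0.68), ([648.0, -62.0], [317.0, 170.0], 0.59)]
slab top [([603.0, -60.0], [316.0, 188.0], 0.86), ([640.0, -166.0], [353.0, 178.0], 0.68), ([622.0, 272.0], [199.0, 175.0], 0.37)]
brownie_board top [([636.0, 272.0], [200.0, 171.0], 0.67), ([656.0, 49.0], [278.0, 168.0], 0.41)]
choc_board top [([629.0, -321.0], [408.0, 184.0], 0.73)]
card_stand top [([378.0, -417.0], [442.0, 276.0], 0.96)]
0.7
```

View pics/top0.png

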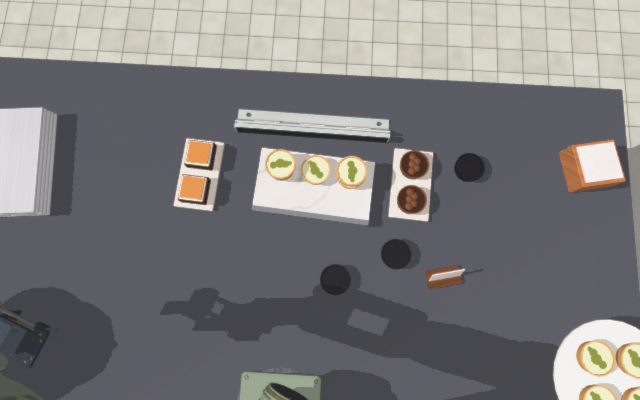

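View pics/scene0.png

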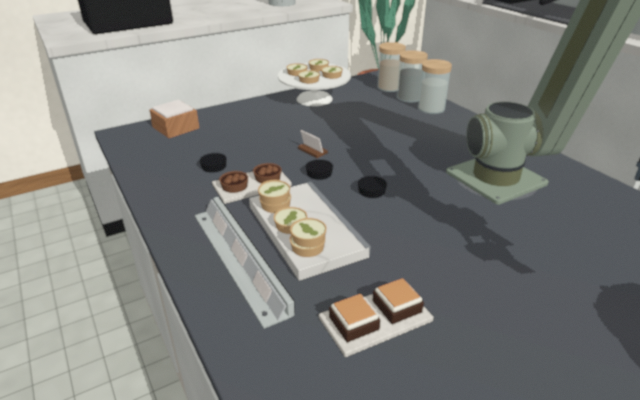

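```bash
cat >> h.py <<'E'
def cloud(cam):
    im,d=env.grab_frame(cam); m=env.camera_model(cam)
    v,u=np.mgrid[:400,:640]; d=d.astype(float)
    P=np.stack([(u-m['cx'])/m['fx']*d,(v-m['cy'])/m['fy']*d,d],-1)
    P=P@R.from_euler('xyz',m['rotation'],degrees=True).as_matrix().T+np.array(m['eye'])
    P[d==0]=np.nan
    return im,P
E
python3 - <<'E'
from h import *
for c in('top','scene'):
    im,P=cloud(c); 
    z=P[...,2]; X=P[...,0]; Y=P[...,1]
    cnt=(abs(z)<8)&(X>400)&(X<720)&(abs(Y)<250); print(c,'counter z',np.median(z[cnt]))
    m=(z>18)&(z<42)&(X>470)&(X<735)&(Y>-240)&(Y<150)
    m2=(z>18)&(X>470)&(X<735)&(Y>-240)&(Y<150)
    r=cv2.minAreaRect(P[m2][:,:2].astype(np.float32)); print('slab',r,np.round(cv2.boxPoints(r)).tolist())
    rr=np.median(z[(X>540)&(X<590)&(Y>-150)&(Y<60)]);print('top z',rr)
    m=(z>25)&(X>735)&(X<840)&(Y>-280)&(Y<200)
    Q=P[m]; 
    # near edge by bins in Y
    pts=[]
    for y in range(-220,150,10):
        q=Q[(Q[:,1]>y)&(Q[:,1]<y+10)]
        if len(q)>3: pts.append((y+5,np.sort(q[:,0])[:2].mean(),))
    pts=np.array(pts); k=np.polyfit(pts[:,0],pts[:,1],1); print('stop near edge slope',k,'deg',-np.degrees(np.arctan(k[0])),'res',np.std(pts[:,1]-np.polyval(k,pts[:,0])),Q[:,1].min(),Q[:,1].max())
    # rear edge & front edge of slab
    Q=P[m2]; pts=[]
    for y in range(-190,90,10):
        q=Q[(Q[:,1]>y)&(Q[:,1]<y+10)]; pts.append((y+5,q[:,0].min()))
    pts=np.array(pts);k=np.polyfit(pts[:,0],pts[:,1],1);print('rear edge',k,-np.degrees(np.arctan(k[0])))
for t,zz in dict(front_left=20,rear_left=20,rear_right=20,front_right=20,stop_face=20).items():
    print(t,[(np.round(at_z('scene',q['location'],zz)[:2]).tolist(),round(q['score'],2)) for q in env.pinpoint('scene',t)[:2]])
im=cv2.imread('pics/top0.png')[90:250,170:450];cv2.imwrite('pics/crop0.png',cv2.resize(im,None,fx=2.8,fy=2.8,interpolation=cv2.INTER_CUBIC))
E
```

```text
top counter z -0.45468224622038633
slab ((602.6790161132812, -54.60099792480469), (320.8581237792969, 181.12364196777344), 85.52033996582031) [[500.0, -207.0], [680.0, -222.0], [705.0, 98.0], [525.0, 112.0]]
top z 34.03057318987851
stop near edge slope [1.92565028e-02 7.52663130e+02] deg -1.1031799930359687 res 0.4738676379518919 -259.6903752397957 179.85672656730733
rear edge [7.58669816e-02 5.16594949e+02] -4.338546652087997
scene counter z 1.5510872315355755
slab ((601.2544555664062, -53.63227844238281), (325.71234130859375, 183.7618408203125), 85.90507507324219) [[498.0, -210.0], [681.0, -223.0], [705.0, 102.0], [521.0, 115.0]]
top z 36.19463285451991
stop near edge slope [1.67247706e-02 7.52211291e+02] deg -0.9581694372457079 res 0.6204695947627525 -260.04474684347906 181.28345527441093
rear edge [6.88901542e-02 5.14899301e+02] -3.940888665258083
front_left [([703.0, 94.0], 0.84), ([525.0, 99.0], 0.49)]
rear_left [([530.0, 108.0], 0.82)]
rear_right [([514.0, -203.0], 0.62)]
front_right [([684.0, -230.0], 0.73), ([521.0, 92.0], 0.34)]
stop_face [([752.0, -36.0], 0.85)]
```

View pics/crop0.png

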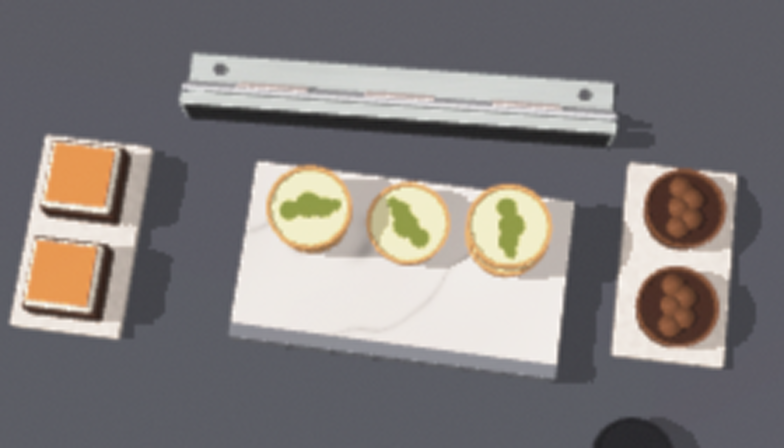

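arm_command:
  motion:
    - {"offset": [0, 0, 0], "spin": -0.173}
    - {"offset": [0, 0, 0], "spin": -0.173}
    - {"offset": [-0.0203, -0.0556, 0.01], "spin": 0}
    - {"offset": [-0.0203, -0.0556, 0.01], "spin": 0}
    - {"offset": [-0.0203, -0.0556, 0.01], "spin": 0}
  jaw: 0
  newtons: 10

```text
time_s: 1.68
ee_pos: [262.9, 368.0, 197.7]
ee_rot: [180.0, 0.0, 179.0]
force: [0.7, 0.6, 0.1]
gripper_width: 44.0
gripper_force: 0.0
```

arm_command:
  motion:
    - {"offset": [-0.0203, -0.0556, 0.01], "spin": 0}
    - {"offset": [-0.0203, -0.0556, 0.01], "spin": 0}
    - {"offset": [-0.0203, -0.0556, 0.01], "spin": 0}
    - {"offset": [-0.0203, -0.0556, 0.01], "spin": 0}
    - {"offset": [-0.0203, -0.0556, 0.01], "spin": 0}

```text
time_s: 2.3
ee_pos: [359.7, 88.1, 148.1]
ee_rot: [180.0, 0.1, 179.0]
force: [1.7, -0.1, -0.4]
gripper_width: 0.6
gripper_force: 0.0
```

arm_command:
  motion:
    - {"offset": [-0.0203, -0.0556, 0.01], "spin": 0}
    - {"offset": [-0.0203, -0.0556, 0.01], "spin": 0}
    - {"offset": [-0.0203, -0.0556, 0.01], "spin": 0}
    - {"offset": [-0.0203, -0.0556, 0.01], "spin": 0}
    - {"offset": [-0.0203, -0.0556, 0.01], "spin": 0}

```text
time_s: 2.92
ee_pos: [456.2, -192.2, 97.8]
ee_rot: [-180.0, 0.1, 178.9]
force: [1.6, -0.5, 0.7]
gripper_width: 0.2
gripper_force: 0.0
```

arm_command:
  motion:
    - {"offset": [0, 0, 0.035], "spin": 0}
    - {"offset": [0, 0, 0.035], "spin": 0}
    - {"offset": [-0.008, 0, 0], "spin": 0}
    - {"offset": [-0.008, 0, 0], "spin": 0}
    - {"offset": [-0.004, 0, 0], "spin": 0}

```text
time_s: 3.55
ee_pos: [477.7, -190.7, 29.5]
ee_rot: [-179.9, 0.2, 179.0]
force: [-0.4, -0.5, -0.3]
gripper_width: 0.5
gripper_force: 0.0
```

arm_command:
  motion:
    - {"offset": [-0.0015, 0, 0], "spin": 0}
    - {"offset": [-0.0015, 0, 0], "spin": 0}
    - {"offset": [-0.0015, 0, 0], "spin": 0}
    - {"offset": [-0.0015, 0, 0], "spin": 0}
    - {"offset": [-0.0015, 0, 0], "spin": 0}

```text
time_s: 4.18
ee_pos: [483.0, -190.5, 27.9]
ee_rot: [180.0, -0.0, 179.0]
force: [-1.4, -0.2, 1.1]
gripper_width: 0.7
gripper_force: 1.3
```

arm_command:
  motion:
    - {"offset": [-0.0015, 0, 0], "spin": 0}
    - {"offset": [-0.0015, 0, 0], "spin": 0}
    - {"offset": [-0.0015, 0, 0], "spin": 0}
    - {"offset": [-0.0015, 0, 0], "spin": 0}

```text
time_s: 4.68
ee_pos: [483.5, -189.4, 26.8]
ee_rot: [179.8, -0.7, 179.0]
force: [-12.7, -1.4, 4.6]
gripper_width: 0.6
gripper_force: 6.5
```

arm_command:
  motion:
    - {"offset": [-0.001, 0, 0], "spin": 0}
    - {"offset": [-0.001, 0, 0], "spin": 0}

```text
time_s: 4.92
ee_pos: [483.6, -189.1, 26.4]
ee_rot: [179.8, -0.9, 179.0]
force: [-16.0, -0.5, 5.8]
gripper_width: 0.7
gripper_force: 7.9
```

arm_command:
  motion:
    - {"offset": [-0.001, 0, -0.001], "spin": 0}
    - {"offset": [-0.001, 0, -0.001], "spin": 0}

```text
time_s: 5.18
ee_pos: [485.8, -189.1, 27.5]
ee_rot: [179.8, -0.9, 179.0]
force: [-11.5, -1.5, -2.9]
gripper_width: 0.7
gripper_force: 5.7
```

arm_command:
  motion:
    - {"offset": [-0.0015, 0, 0], "spin": 0}
    - {"offset": [-0.0015, -0.0005, 0], "spin": 0}
    - {"offset": [-0.0015, -0.0005, 0], "spin": 0}
    - {"offset": [-0.0015, -0.0005, 0], "spin": 0}
    - {"offset": [-0.0015, -0.0005, 0], "spin": 0}

```text
time_s: 5.8
ee_pos: [492.1, -191.9, 27.5]
ee_rot: [179.8, -1.1, 179.1]
force: [-16.2, -4.6, 0.1]
gripper_width: 0.7
gripper_force: 7.9
```

arm_command:
  motion:
    - {"offset": [-0.002, -0.0005, 0], "spin": 0}
    - {"offset": [-0.002, -0.0005, 0], "spin": 0}
    - {"offset": [-0.002, -0.0005, 0], "spin": 0}
    - {"offset": [-0.002, -0.0005, 0], "spin": 0}
    - {"offset": [-0.002, -0.0005, 0], "spin": 0}

```text
time_s: 6.42
ee_pos: [501.6, -194.9, 27.5]
ee_rot: [179.9, -1.1, 179.1]
force: [-18.2, -6.6, 1.4]
gripper_width: 0.7
gripper_force: 8.7
```

arm_command:
  motion:
    - {"offset": [-0.002, -0.0015, 0], "spin": 0}
    - {"offset": [-0.002, -0.0015, 0], "spin": 0}
    - {"offset": [-0.002, -0.001, 0], "spin": 0}
    - {"offset": [-0.002, -0.001, 0], "spin": 0}

```text
time_s: 6.92
ee_pos: [509.8, -199.2, 27.4]
ee_rot: [179.8, -1.1, 179.1]
force: [-14.4, -1.6, 1.1]
gripper_width: 0.3
gripper_force: 7.9
```

```bash
cat >> h.py <<'E'
STOP=np.array([752.4,0]); SY=np.radians(-1.05)
def slab():
    im,P=cloud('top'); z,X,Y=P[...,2],P[...,0],P[...,1]
    f=752.4+.0183*Y
    m=(z>18)&(X>470)&(X<f-3)&(Y>-250)&(Y<150)
    s=env.state(); t=np.array(s['ee_pos'])
    # drop gripper: above 45 mm behind x<edge
    body=(abs(X-t[0])<75)&(abs(Y-t[1])<110)&(z>42); m&=~body
    Q=P[m]; n=cv2.connectedComponents(m.astype(np.uint8))
    return im,P,Q
E
python3 - <<'E'
from h import *
im,P,Q=slab()
r=cv2.minAreaRect(Q[:,:2].astype(np.float32));print(r,np.round(cv2.boxPoints(r)).tolist())
s=env.state();print(s['time_s'],np.round(s['ee_pos'],1),np.round(s['force'],1))
cv2.imwrite('pics/a.png',cv2.resize(im[90:290,170:450],None,fx=2.8,fy=2.8,interpolation=cv2.INTER_CUBIC))
for t in('front_left','front_right','rear_left','rear_right'):
    print(t,[(np.round(at_z('top',q['location'],20)[:2]).tolist(),round(q['score'],2)) for q in env.pinpoint('top',t)[:1]])
E
```

```text
((613.4542846679688, -56.47566223144531), (181.7348175048828, 320.2249755859375), 2.3589119911193848) [[516.0, 100.0], [529.0, -220.0], [711.0, -213.0], [698.0, 107.0]]
6.975 [ 510.4 -199.5   27.5] [-13.   -3.5  -0.5]
front_left [([695.0, 103.0], 0.82)]
front_right [([722.0, -207.0], 0.7)]
rear_left [([519.0, 102.0], 0.92)]
rear_right [([746.0, -41.0], 0.44)]
```

View pics/a.png

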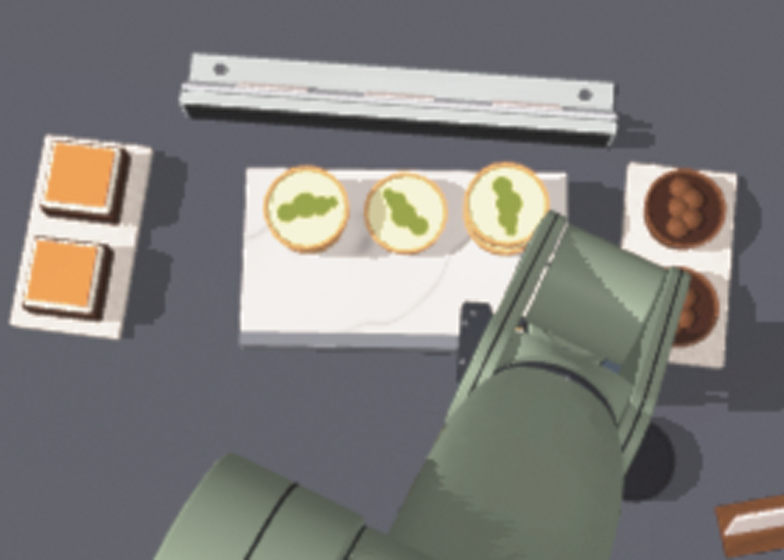

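arm_command:
  motion:
    - {"offset": [0.02, 0, 0], "spin": 0}
    - {"offset": [0.023, 0, 0], "spin": 0}
    - {"offset": [0, 0.05, 0], "spin": 0}
    - {"offset": [0, 0.058, 0], "spin": 0}
    - {"offset": [0, 0.058, 0], "spin": 0}

```text
time_s: 7.8
ee_pos: [479.2, -32.5, 30.2]
ee_rot: [180.0, 0.1, 178.9]
force: [1.5, 0.3, 0.4]
gripper_width: 0.7
gripper_force: 0.0
```

arm_command:
  motion:
    - {"offset": [0, 0.058, 0], "spin": 0}
    - {"offset": [0, 0.058, 0], "spin": 0}
    - {"offset": [0, 0, 0], "spin": 0}

```text
time_s: 8.18
ee_pos: [481.2, 85.6, 30.1]
ee_rot: [179.9, 0.1, 179.3]
force: [-0.7, -1.0, 0.8]
gripper_width: 0.5
gripper_force: 0.0
```

arm_command:
  motion:
    - {"offset": [-0.008, -0.003, 0], "spin": 0}
    - {"offset": [-0.007, -0.003, 0], "spin": 0}
    - {"offset": [-0.002, 0, 0], "spin": 0}
    - {"offset": [-0.002, 0, 0], "spin": 0}
    - {"offset": [-0.002, 0, 0], "spin": 0}

```text
time_s: 8.8
ee_pos: [498.1, 74.8, 29.2]
ee_rot: [-179.9, -0.4, 178.9]
force: [-8.0, -1.9, 2.1]
gripper_width: 0.7
gripper_force: 4.1
```

arm_command:
  motion:
    - {"offset": [-0.0015, 0, 0], "spin": 0}
    - {"offset": [-0.0015, 0, 0], "spin": 0}
    - {"offset": [-0.0015, 0, 0], "spin": 0}

```text
time_s: 9.18
ee_pos: [498.4, 74.9, 28.5]
ee_rot: [-179.9, -0.9, 179.0]
force: [-14.4, -0.1, 6.1]
gripper_width: 0.4
gripper_force: 7.3
```

arm_command:
  motion:
    - {"offset": [-0.001, 0.001, -0.001], "spin": 0}
    - {"offset": [-0.001, 0.001, -0.0005], "spin": 0}
    - {"offset": [-0.0015, 0.001, 0], "spin": 0}
    - {"offset": [-0.0015, 0.001, 0], "spin": 0}

```text
time_s: 9.68
ee_pos: [503.7, 78.4, 29.1]
ee_rot: [-179.9, -0.9, 179.0]
force: [-10.4, -1.7, -1.9]
gripper_width: 0.4
gripper_force: 5.4
```

arm_command:
  motion:
    - {"offset": [-0.002, 0.001, 0], "spin": 0}
    - {"offset": [-0.002, 0.001, 0], "spin": 0}
    - {"offset": [-0.002, 0.001, 0], "spin": 0}
    - {"offset": [-0.002, 0.001, 0], "spin": 0}
    - {"offset": [-0.002, 0.001, 0], "spin": 0}

```text
time_s: 10.3
ee_pos: [512.3, 83.5, 29.1]
ee_rot: [-179.9, -1.1, 178.9]
force: [-14.1, 0.3, 1.4]
gripper_width: 0.5
gripper_force: 7.1
```

arm_command:
  motion:
    - {"offset": [-0.002, 0.001, 0], "spin": 0}
    - {"offset": [-0.002, 0.001, 0], "spin": 0}
    - {"offset": [-0.002, 0.001, 0], "spin": 0}
    - {"offset": [-0.002, 0.001, 0], "spin": 0}
    - {"offset": [-0.002, 0.001, 0], "spin": 0}

```text
time_s: 10.92
ee_pos: [521.4, 88.4, 29.0]
ee_rot: [-179.9, -1.2, 178.9]
force: [-16.6, 0.4, 3.1]
gripper_width: 0.4
gripper_force: 8.1
```

arm_command:
  motion:
    - {"offset": [-0.002, 0.001, 0], "spin": 0}
    - {"offset": [-0.002, 0.001, 0], "spin": 0}
    - {"offset": [-0.002, 0.001, 0], "spin": 0}
    - {"offset": [-0.002, 0.001, 0], "spin": 0}

```text
time_s: 11.42
ee_pos: [529.5, 92.4, 29.0]
ee_rot: [-179.9, -1.2, 178.9]
force: [-15.7, 0.9, 4.0]
gripper_width: 0.7
gripper_force: 8.1
```

```bash
cat > m.py <<'E'
from h import *
im,P,Q=slab()
r=cv2.minAreaRect(Q[:,:2].astype(np.float32));b=cv2.boxPoints(r)
b=b[np.argsort(b[:,0])]; rear=b[:2][np.argsort(-b[:2,1])]; fr=b[2:][np.argsort(-b[2:,1])]
print('size',np.round(r[1]),'RL RR FL FR',np.round(np.vstack([rear,fr])).tolist())
yaw=-np.degrees(np.arctan2(fr[0,0]-fr[1,0],fr[0,1]-fr[1,1]))
print('relyaw',round(yaw+1.05,2),'gaps FL FR',[round(float((752.4+.0183*c[1]-c[0])),1) for c in fr])
s=env.state();print(s['time_s'],np.round(s['ee_pos'],1),np.round(s['force'],1))
# tartlets: heights and centroids on the slab frame
c=(rear.sum(0)+fr.sum(0))/4; a=np.radians(yaw); M=np.array([[np.cos(a),np.sin(a)],[-np.sin(a),np.cos(a)]])
L=(P[...,:2]-c)@M.T
for y in(-95,0,95):
    w=(abs(L[...,0]-35)<60)&(abs(L[...,1]-y)<46)&(P[...,2]>52)&(P[...,2]<95)
    if w.sum()>5: print('tart',y,np.round(L[w].mean(0)).tolist(),round(np.nanmedian(P[...,2][w])))
E
python3 m.py
```

```text
size [320. 182.] RL RR FL FR [[551.0, 117.0], [520.0, -202.0], [732.0, 99.0], [701.0, -220.0]]
relyaw -4.55 gaps FL FR [22.3, 47.7]
11.475 [530.1  92.6  29.1] [-14.5   2.6   1.7]
tart -95 [39.0, -95.0] 83
tart 0 [40.0, 1.0] 58
tart 95 [34.0, 95.0] 83
```

arm_command:
  motion:
    - {"offset": [0.023, 0, 0], "spin": 0}
    - {"offset": [0.023, 0, 0], "spin": 0}
    - {"offset": [0, -0.05, 0], "spin": 0}
    - {"offset": [0, -0.058, 0], "spin": 0}
    - {"offset": [0, -0.058, 0], "spin": 0}

```text
time_s: 12.1
ee_pos: [491.0, -73.8, 31.8]
ee_rot: [-180.0, 0.2, 179.0]
force: [0.6, -0.2, 0.7]
gripper_width: 0.6
gripper_force: 0.0
```

arm_command:
  motion:
    - {"offset": [0, -0.058, 0], "spin": 0}
    - {"offset": [0, -0.053, 0], "spin": 0}
    - {"offset": [0, 0, 0], "spin": 0}

```text
time_s: 12.48
ee_pos: [489.1, -186.7, 31.7]
ee_rot: [-179.9, 0.2, 178.7]
force: [0.2, 0.7, -0.6]
gripper_width: 0.4
gripper_force: 0.0
```

arm_command:
  motion:
    - {"offset": [-0.007, 0, 0.001], "spin": 0}
    - {"offset": [-0.005, 0, 0], "spin": 0}
    - {"offset": [-0.002, 0, 0], "spin": 0}
    - {"offset": [-0.002, 0, 0], "spin": 0}
    - {"offset": [-0.002, 0, 0], "spin": 0}

```text
time_s: 13.1
ee_pos: [503.5, -182.2, 29.9]
ee_rot: [179.9, -0.4, 179.0]
force: [-7.4, -0.1, 3.4]
gripper_width: 0.7
gripper_force: 4.0
```

arm_command:
  motion:
    - {"offset": [-0.0015, 0, 0], "spin": 0}
    - {"offset": [-0.0015, 0, 0], "spin": 0}
    - {"offset": [-0.0015, 0, 0], "spin": 0}

```text
time_s: 13.48
ee_pos: [503.9, -181.8, 29.1]
ee_rot: [179.8, -0.9, 179.0]
force: [-15.7, -1.0, 6.3]
gripper_width: 0.5
gripper_force: 7.4
```

arm_command:
  motion:
    - {"offset": [-0.001, -0.0005, -0.001], "spin": 0}
    - {"offset": [-0.001, -0.001, -0.0005], "spin": 0}
    - {"offset": [-0.0015, -0.001, 0], "spin": 0}
    - {"offset": [-0.0015, -0.001, 0], "spin": 0}

```text
time_s: 13.98
ee_pos: [508.4, -184.9, 29.5]
ee_rot: [179.7, -0.9, 179.0]
force: [-11.8, 0.7, -1.4]
gripper_width: 0.3
gripper_force: 5.9
```

arm_command:
  motion:
    - {"offset": [-0.002, -0.001, 0], "spin": 0}
    - {"offset": [-0.002, -0.001, 0], "spin": 0}
    - {"offset": [-0.002, -0.001, 0], "spin": 0}
    - {"offset": [-0.002, -0.001, 0], "spin": 0}
    - {"offset": [-0.002, -0.001, 0], "spin": 0}

```text
time_s: 14.6
ee_pos: [517.6, -190.6, 29.5]
ee_rot: [179.8, -1.0, 179.0]
force: [-14.4, -1.9, -0.0]
gripper_width: 0.8
gripper_force: 7.0
```

arm_command:
  motion:
    - {"offset": [-0.002, -0.001, 0], "spin": 0}
    - {"offset": [-0.002, -0.001, 0], "spin": 0}
    - {"offset": [-0.002, -0.001, 0], "spin": 0}
    - {"offset": [-0.002, -0.001, 0], "spin": 0}
    - {"offset": [-0.002, -0.001, 0], "spin": 0}

```text
time_s: 15.22
ee_pos: [526.8, -196.0, 29.4]
ee_rot: [179.8, -1.1, 179.1]
force: [-15.6, -2.3, 1.4]
gripper_width: 0.2
gripper_force: 7.8
```

arm_command:
  motion:
    - {"offset": [-0.002, -0.001, 0], "spin": 0}
    - {"offset": [-0.002, -0.001, 0], "spin": 0}
    - {"offset": [-0.002, -0.001, 0], "spin": 0}

```text
time_s: 15.6
ee_pos: [532.7, -199.1, 29.4]
ee_rot: [179.8, -1.1, 179.1]
force: [-16.0, -1.7, 1.4]
gripper_width: 0.3
gripper_force: 7.9
```

```bash
python3 m.py
```

```text
size [183. 319.] RL RR FL FR [[542.0, 102.0], [551.0, -217.0], [725.0, 106.0], [733.0, -212.0]]
relyaw 2.53 gaps FL FR [29.4, 15.3]
15.65 [ 533.4 -199.5   29.5] [-14.   -3.4  -0.1]
tart -95 [40.0, -94.0] 83
tart 0 [39.0, -0.0] 58
tart 95 [33.0, 94.0] 83
```

arm_command:
  motion:
    - {"offset": [0.02, 0, 0], "spin": 0}
    - {"offset": [0.02, 0, 0], "spin": 0}
    - {"offset": [0, 0.05, 0], "spin": 0}
    - {"offset": [0, 0.058, 0], "spin": 0}
    - {"offset": [0, 0.058, 0], "spin": 0}

```text
time_s: 16.27
ee_pos: [505.1, -32.3, 32.2]
ee_rot: [180.0, 0.1, 178.9]
force: [1.2, 0.3, 0.3]
gripper_width: 0.5
gripper_force: 0.0
```

arm_command:
  motion:
    - {"offset": [0, 0.058, 0], "spin": 0}
    - {"offset": [0, 0.058, 0], "spin": 0}
    - {"offset": [0, 0, 0], "spin": 0}

```text
time_s: 16.65
ee_pos: [507.0, 85.8, 32.2]
ee_rot: [179.9, 0.1, 179.3]
force: [0.1, -0.8, 0.4]
gripper_width: -0.1
gripper_force: 0.0
```

arm_command:
  motion:
    - {"offset": [-0.008, 0, 0.002], "spin": 0}
    - {"offset": [-0.007, 0, 0], "spin": 0}
    - {"offset": [-0.002, 0, 0], "spin": 0}
    - {"offset": [-0.002, 0, 0], "spin": 0}
    - {"offset": [-0.002, 0, 0], "spin": 0}

```text
time_s: 17.27
ee_pos: [523.6, 80.7, 29.1]
ee_rot: [-179.9, -0.5, 178.9]
force: [-10.4, -0.2, 3.8]
gripper_width: 0.4
gripper_force: 4.8
```

arm_command:
  motion:
    - {"offset": [-0.0015, 0, 0], "spin": 0}
    - {"offset": [-0.0015, 0, 0], "spin": 0}
    - {"offset": [-0.0015, 0, 0], "spin": 0}

```text
time_s: 17.65
ee_pos: [524.0, 80.7, 28.4]
ee_rot: [-179.9, -1.0, 178.9]
force: [-15.4, 0.1, 6.3]
gripper_width: 0.3
gripper_force: 8.1
```

arm_command:
  motion:
    - {"offset": [-0.001, 0.0005, -0.001], "spin": 0}
    - {"offset": [-0.001, 0.001, -0.0005], "spin": 0}
    - {"offset": [-0.0015, 0.001, 0], "spin": 0}
    - {"offset": [-0.0015, 0.001, 0], "spin": 0}

```text
time_s: 18.15
ee_pos: [529.6, 84.0, 29.0]
ee_rot: [-179.9, -0.9, 178.9]
force: [-10.9, -0.6, -1.8]
gripper_width: 0.4
gripper_force: 5.6
```

arm_command:
  motion:
    - {"offset": [-0.002, 0.001, 0], "spin": 0}
    - {"offset": [-0.002, 0.001, 0], "spin": 0}
    - {"offset": [-0.002, 0.001, 0], "spin": 0}
    - {"offset": [-0.002, 0.001, 0], "spin": 0}
    - {"offset": [-0.002, 0.001, 0], "spin": 0}

```text
time_s: 18.77
ee_pos: [538.6, 89.0, 28.9]
ee_rot: [-179.9, -1.1, 178.9]
force: [-13.6, 1.4, 1.4]
gripper_width: 0.7
gripper_force: 7.1
```

arm_command:
  motion:
    - {"offset": [-0.002, 0.001, 0], "spin": 0}
    - {"offset": [-0.0015, 0.001, 0], "spin": 0}
    - {"offset": [-0.0015, 0.001, 0], "spin": 0}
    - {"offset": [-0.001, 0, 0], "spin": 0}

```text
time_s: 19.27
ee_pos: [544.4, 92.2, 28.9]
ee_rot: [-179.9, -1.1, 178.9]
force: [-15.2, 2.8, 1.3]
gripper_width: 0.1
gripper_force: 7.6
```

```bash
python3 m.py
```

```text
size [319. 182.] RL RR FL FR [[563.0, 111.0], [547.0, -208.0], [745.0, 101.0], [729.0, -217.0]]
relyaw -1.91 gaps FL FR [9.0, 19.6]
19.325 [544.6  92.3  28.9] [-13.2   2.4   1.2]
tart -95 [38.0, -95.0] 83
tart 0 [40.0, 1.0] 58
tart 95 [35.0, 94.0] 83
```

arm_command:
  motion:
    - {"offset": [0.018, 0, 0], "spin": 0}
    - {"offset": [0.02, 0, 0], "spin": 0}
    - {"offset": [0, -0.05, 0], "spin": 0}
    - {"offset": [0, -0.058, 0], "spin": 0}
    - {"offset": [0, -0.058, 0], "spin": 0}

```text
time_s: 19.95
ee_pos: [513.0, -74.5, 31.8]
ee_rot: [-180.0, 0.2, 179.0]
force: [0.9, -0.6, 0.1]
gripper_width: 0.6
gripper_force: 0.0
```

arm_command:
  motion:
    - {"offset": [0, -0.058, 0], "spin": 0}
    - {"offset": [0, -0.058, 0], "spin": 0}
    - {"offset": [0, 0, 0], "spin": 0}

```text
time_s: 20.32
ee_pos: [510.9, -192.9, 31.8]
ee_rot: [-179.9, 0.2, 178.6]
force: [0.5, 1.0, -0.3]
gripper_width: 0.4
gripper_force: 0.0
```

arm_command:
  motion:
    - {"offset": [-0.008, 0.002, 0.002], "spin": 0}
    - {"offset": [-0.008, 0, 0], "spin": 0}
    - {"offset": [-0.003, 0, 0], "spin": 0}
    - {"offset": [-0.002, 0, 0], "spin": 0}
    - {"offset": [-0.002, 0, 0], "spin": 0}

```text
time_s: 20.95
ee_pos: [529.5, -185.4, 28.7]
ee_rot: [179.9, -0.5, 179.1]
force: [-9.7, -0.3, 4.5]
gripper_width: 0.5
gripper_force: 5.1
```

arm_command:
  motion:
    - {"offset": [-0.0015, 0, 0], "spin": 0}
    - {"offset": [-0.0015, 0, 0], "spin": 0}
    - {"offset": [-0.0015, 0, 0], "spin": 0}

```text
time_s: 21.32
ee_pos: [529.9, -185.1, 27.9]
ee_rot: [179.8, -1.0, 179.1]
force: [-16.9, -1.3, 7.0]
gripper_width: 0.6
gripper_force: 8.5
```

arm_command:
  motion:
    - {"offset": [-0.001, -0.0005, -0.001], "spin": 0}
    - {"offset": [-0.001, -0.001, -0.0005], "spin": 0}
    - {"offset": [-0.0015, -0.001, 0], "spin": 0}
    - {"offset": [-0.0015, -0.001, 0], "spin": 0}

```text
time_s: 21.82
ee_pos: [535.4, -188.5, 28.4]
ee_rot: [179.8, -0.9, 179.1]
force: [-12.6, 0.2, -1.1]
gripper_width: 0.6
gripper_force: 6.1
```

arm_command:
  motion:
    - {"offset": [-0.002, -0.001, 0], "spin": 0}
    - {"offset": [-0.002, -0.001, 0], "spin": 0}
    - {"offset": [-0.0015, -0.001, 0], "spin": 0}
    - {"offset": [-0.0015, -0.001, 0], "spin": 0}
    - {"offset": [-0.001, -0.0005, 0], "spin": 0}

```text
time_s: 22.45
ee_pos: [542.8, -193.1, 28.4]
ee_rot: [179.8, -1.0, 179.1]
force: [-13.7, -0.4, -0.5]
gripper_width: 0.4
gripper_force: 6.8
```

```bash
python3 m.py
```

```text
size [183. 321.] RL RR FL FR [[559.0, 104.0], [561.0, -217.0], [742.0, 105.0], [744.0, -216.0]]
relyaw 1.4 gaps FL FR [12.2, 4.4]
22.5 [ 543.1 -193.3   28.4] [-13.1  -1.1  -0.4]
tart -95 [41.0, -91.0] 83
tart 0 [39.0, 0.0] 58
tart 95 [34.0, 95.0] 84
```

arm_command:
  motion:
    - {"offset": [0.018, 0, 0], "spin": 0}
    - {"offset": [0.022, 0, 0], "spin": 0}
    - {"offset": [0, 0.05, 0], "spin": 0}
    - {"offset": [0, 0.058, 0], "spin": 0}
    - {"offset": [0, 0.058, 0], "spin": 0}

```text
time_s: 23.12
ee_pos: [514.2, -26.6, 31.3]
ee_rot: [180.0, 0.1, 179.0]
force: [0.3, 0.4, 0.6]
gripper_width: 0.6
gripper_force: 0.0
```

arm_command:
  motion:
    - {"offset": [0, 0.058, 0], "spin": 0}
    - {"offset": [0, 0.054, 0], "spin": 0}
    - {"offset": [0, 0, 0], "spin": 0}

```text
time_s: 23.5
ee_pos: [516.1, 87.3, 31.2]
ee_rot: [179.9, 0.1, 179.3]
force: [0.5, -0.3, 0.3]
gripper_width: 0.5
gripper_force: 0.0
```

arm_command:
  motion:
    - {"offset": [-0.009, 0, 0.001], "spin": 0}
    - {"offset": [-0.009, 0, 0], "spin": 0}
    - {"offset": [-0.004, 0, 0], "spin": 0}
    - {"offset": [-0.002, 0, 0], "spin": 0}
    - {"offset": [-0.002, 0, 0], "spin": 0}

```text
time_s: 24.12
ee_pos: [541.1, 82.5, 29.8]
ee_rot: [-180.0, -0.1, 178.9]
force: [-2.4, -0.3, 1.1]
gripper_width: 0.5
gripper_force: 1.2
```

arm_command:
  motion:
    - {"offset": [-0.0015, 0, 0], "spin": 0}
    - {"offset": [-0.0015, 0, 0], "spin": 0}
    - {"offset": [-0.0015, 0, 0], "spin": 0}

```text
time_s: 24.5
ee_pos: [541.4, 82.7, 29.1]
ee_rot: [-179.9, -0.6, 179.0]
force: [-10.2, 0.1, 3.3]
gripper_width: 0.3
gripper_force: 5.1
```

arm_command:
  motion:
    - {"offset": [-0.0015, 0, 0], "spin": 0}
    - {"offset": [-0.0015, 0.0005, -0.0005], "spin": 0}
    - {"offset": [-0.0015, 0.001, -0.0005], "spin": 0}
    - {"offset": [-0.0015, 0.001, -0.0005], "spin": 0}

```text
time_s: 25.0
ee_pos: [544.5, 84.4, 29.2]
ee_rot: [-179.9, -0.9, 179.0]
force: [-10.3, -1.4, -2.0]
gripper_width: 0.7
gripper_force: 5.4
```

arm_command:
  motion:
    - {"offset": [-0.0015, 0.001, 0], "spin": 0}
    - {"offset": [-0.0015, 0.001, 0], "spin": 0}
    - {"offset": [-0.001, 0.0005, 0], "spin": 0}

```text
time_s: 25.38
ee_pos: [548.6, 86.8, 29.1]
ee_rot: [-179.8, -1.0, 179.0]
force: [-12.3, -2.8, 0.1]
gripper_width: 1.0
gripper_force: 6.0
```

arm_command:
  motion:
    - {"offset": [-0.001, 0.0005, 0], "spin": 0}
    - {"offset": [-0.001, 0.0005, 0], "spin": 0}

```text
time_s: 25.62
ee_pos: [550.2, 87.7, 29.1]
ee_rot: [-179.9, -1.0, 179.0]
force: [-12.1, -2.1, 1.1]
gripper_width: 0.8
gripper_force: 6.3
```

arm_command:
  motion:
    - {"offset": [0.018, 0, 0], "spin": 0}
    - {"offset": [0.018, 0, 0], "spin": 0}
    - {"offset": [0, -0.05, 0], "spin": 0}
    - {"offset": [0, -0.058, 0], "spin": 0}
    - {"offset": [0, -0.058, 0], "spin": 0}

```text
time_s: 26.25
ee_pos: [520.0, -78.1, 31.8]
ee_rot: [-180.0, 0.2, 179.0]
force: [1.5, 0.4, 0.3]
gripper_width: 0.5
gripper_force: 0.0
```

arm_command:
  motion:
    - {"offset": [0, -0.058, 0], "spin": 0}
    - {"offset": [0, -0.054, 0], "spin": 0}
    - {"offset": [0, 0, 0], "spin": 0}

```text
time_s: 26.62
ee_pos: [518.0, -192.2, 31.7]
ee_rot: [-179.9, 0.2, 178.7]
force: [-0.4, 0.6, 0.5]
gripper_width: 0.3
gripper_force: 0.0
```

```bash
python3 m.py
```

```text
size [320. 181.] RL RR FL FR [[570.0, 109.0], [559.0, -211.0], [751.0, 103.0], [740.0, -217.0]]
relyaw -0.99 gaps FL FR [3.0, 8.5]
26.675 [ 517.5 -190.1   31.5] [0.6 1.3 0.6]
tart -95 [39.0, -96.0] 83
tart 0 [40.0, 0.0] 58
tart 95 [34.0, 95.0] 84
```

arm_command:
  motion:
    - {"offset": [-0.009, 0.002, 0.0015], "spin": 0}
    - {"offset": [-0.009, 0, 0], "spin": 0}
    - {"offset": [-0.003, 0, 0], "spin": 0}
    - {"offset": [-0.002, 0, 0], "spin": 0}
    - {"offset": [-0.002, 0, 0], "spin": 0}

```text
time_s: 27.3
ee_pos: [541.3, -186.5, 29.7]
ee_rot: [180.0, -0.1, 179.0]
force: [-4.4, 0.3, 1.9]
gripper_width: 0.6
gripper_force: 1.8
```

arm_command:
  motion:
    - {"offset": [-0.0015, 0, 0], "spin": 0}
    - {"offset": [-0.0015, 0, 0], "spin": 0}
    - {"offset": [-0.0015, 0, 0], "spin": 0}
    - {"offset": [-0.0015, 0, 0], "spin": 0}

```text
time_s: 27.8
ee_pos: [541.7, -186.3, 28.7]
ee_rot: [179.8, -0.8, 179.0]
force: [-14.5, -0.8, 5.7]
gripper_width: 0.6
gripper_force: 7.1
```

arm_command:
  motion:
    - {"offset": [-0.001, -0.0005, -0.001], "spin": 0}
    - {"offset": [-0.001, -0.0005, -0.0005], "spin": 0}
    - {"offset": [-0.001, -0.0005, 0], "spin": 0}
    - {"offset": [-0.001, -0.0005, 0], "spin": 0}

```text
time_s: 28.3
ee_pos: [544.2, -187.7, 29.0]
ee_rot: [179.8, -1.0, 179.0]
force: [-13.9, -0.1, 0.0]
gripper_width: 0.5
gripper_force: 6.9
```

arm_command:
  motion:
    - {"offset": [-0.001, -0.0005, 0], "spin": 0}
    - {"offset": [-0.001, -0.0005, 0], "spin": 0}

```text
time_s: 28.55
ee_pos: [545.9, -188.7, 29.0]
ee_rot: [179.8, -1.0, 179.0]
force: [-13.8, 0.1, 0.8]
gripper_width: 0.3
gripper_force: 7.2
```

arm_command:
  motion:
    - {"offset": [-0.001, -0.0005, 0], "spin": 0}
    - {"offset": [-0.0008, -0.0005, 0], "spin": 0}

```text
time_s: 28.8
ee_pos: [547.6, -189.8, 29.0]
ee_rot: [179.8, -1.1, 179.0]
force: [-14.6, -0.9, 0.0]
gripper_width: 0.4
gripper_force: 7.3
```

arm_command:
  motion:
    - {"offset": [-0.0007, -0.0003, 0], "spin": 0}
    - {"offset": [-0.0007, -0.0003, 0], "spin": 0}

```text
time_s: 29.05
ee_pos: [548.8, -190.5, 29.0]
ee_rot: [179.8, -1.1, 179.0]
force: [-15.0, -0.6, 1.0]
gripper_width: 0.4
gripper_force: 7.6
```

arm_command:
  motion:
    - {"offset": [-0.0007, -0.0003, 0], "spin": 0}
    - {"offset": [-0.0007, -0.0003, 0], "spin": 0}

```text
time_s: 29.3
ee_pos: [550.0, -191.2, 29.0]
ee_rot: [179.8, -1.1, 179.1]
force: [-16.3, -0.6, 1.5]
gripper_width: 0.2
gripper_force: 7.8
```

```bash
python3 m.py
```

```text
size [326. 279.] RL RR FL FR [[471.0, 105.0], [470.0, -221.0], [750.0, 104.0], [749.0, -221.0]]
relyaw 0.87 gaps FL FR [4.4, -0.6]
29.35 [ 550.2 -191.3   29. ] [-14.4  -0.8   0.7]
tart -95 [74.0, -81.0] 83
tart 0 [74.0, 3.0] 58
tart 95 [71.0, 97.0] 83
```

arm_command:
  motion:
    - {"offset": [-0.0007, 0, 0], "spin": 0}
    - {"offset": [-0.0007, 0, 0], "spin": 0}

```text
time_s: 29.6
ee_pos: [550.4, -191.4, 29.0]
ee_rot: [179.8, -1.2, 179.1]
force: [-18.4, -2.1, 3.3]
gripper_width: 0.3
gripper_force: 9.3
```

arm_command:
  motion:
    - {"offset": [-0.0007, 0, 0], "spin": 0}

```text
time_s: 29.72
ee_pos: [550.4, -191.4, 29.0]
ee_rot: [179.8, -1.3, 179.1]
force: [-20.0, -2.5, 4.9]
gripper_width: 0.5
gripper_force: 10.0
```

arm_command:
  motion:
    - {"offset": [0.018, 0, 0], "spin": 0}
    - {"offset": [0.02, 0, 0], "spin": 0}
    - {"offset": [0, 0.05, 0], "spin": 0}
    - {"offset": [0, 0.058, 0], "spin": 0}
    - {"offset": [0, 0.058, 0], "spin": 0}

```text
time_s: 30.35
ee_pos: [526.4, -24.7, 31.7]
ee_rot: [180.0, 0.1, 178.9]
force: [0.3, -0.1, 0.2]
gripper_width: 0.5
gripper_force: 0.0
```

arm_command:
  motion:
    - {"offset": [0, 0.058, 0], "spin": 0}
    - {"offset": [0, 0.053, 0], "spin": 0}
    - {"offset": [0, 0, 0], "spin": 0}

```text
time_s: 30.72
ee_pos: [528.4, 88.2, 31.7]
ee_rot: [179.9, 0.1, 179.3]
force: [-0.2, -0.1, -0.6]
gripper_width: 0.6
gripper_force: 0.0
```

```bash
python3 m.py
```

```text
size [321. 180.] RL RR FL FR [[568.0, 106.0], [567.0, -215.0], [749.0, 105.0], [748.0, -216.0]]
relyaw 0.81 gaps FL FR [5.4, 0.9]
30.775 [528.1  86.4  31.6] [ 0.7 -1.3  0.4]
tart -95 [40.0, -96.0] 83
tart 0 [40.0, 0.0] 57
tart 95 [34.0, 95.0] 83
```

arm_command:
  motion:
    - {"offset": [-0.009, 0, 0.0015], "spin": 0}
    - {"offset": [-0.009, 0, 0], "spin": 0}
    - {"offset": [-0.003, 0, 0], "spin": 0}
    - {"offset": [-0.002, 0, 0], "spin": 0}
    - {"offset": [-0.002, 0, 0], "spin": 0}

```text
time_s: 31.4
ee_pos: [549.0, 83.8, 29.1]
ee_rot: [-179.9, -0.5, 178.9]
force: [-8.9, -0.5, 3.1]
gripper_width: 0.6
gripper_force: 4.7
```

arm_command:
  motion:
    - {"offset": [-0.0015, 0, 0], "spin": 0}
    - {"offset": [-0.0015, 0, 0], "spin": 0}
    - {"offset": [-0.0015, 0, 0], "spin": 0}

```text
time_s: 31.78
ee_pos: [549.3, 83.9, 28.4]
ee_rot: [-179.9, -1.0, 178.9]
force: [-15.9, 0.6, 6.4]
gripper_width: 0.5
gripper_force: 8.0
```

arm_command:
  motion:
    - {"offset": [-0.0007, 0.0003, -0.001], "spin": 0}
    - {"offset": [-0.0007, 0.0003, -0.0005], "spin": 0}
    - {"offset": [-0.0007, 0.0003, 0], "spin": 0}

```text
time_s: 32.15
ee_pos: [551.7, 85.1, 28.9]
ee_rot: [-179.9, -1.0, 178.9]
force: [-12.8, 0.9, -1.3]
gripper_width: 0.7
gripper_force: 6.2
```

arm_command:
  motion:
    - {"offset": [-0.0007, 0.0003, 0], "spin": 0}
    - {"offset": [-0.0007, 0.0003, 0], "spin": 0}

```text
time_s: 32.4
ee_pos: [552.7, 85.7, 28.8]
ee_rot: [-179.9, -1.0, 178.9]
force: [-13.4, 1.7, -0.3]
gripper_width: 0.7
gripper_force: 6.6
```

arm_command:
  motion:
    - {"offset": [-0.0007, 0.0003, 0], "spin": 0}
    - {"offset": [-0.0007, 0.0003, 0], "spin": 0}

```text
time_s: 32.65
ee_pos: [553.8, 86.3, 28.8]
ee_rot: [-179.9, -1.1, 178.9]
force: [-13.4, 2.2, -0.5]
gripper_width: 0.4
gripper_force: 6.8
```

arm_command:
  motion:
    - {"offset": [-0.0007, 0, 0], "spin": 0}
    - {"offset": [-0.0007, 0, 0], "spin": 0}

```text
time_s: 32.9
ee_pos: [554.5, 86.7, 28.8]
ee_rot: [-180.0, -1.2, 178.9]
force: [-15.0, 3.8, 1.0]
gripper_width: 0.5
gripper_force: 7.7
```

arm_command:
  motion:
    - {"offset": [-0.0008, 0, 0], "spin": 0}
    - {"offset": [-0.0008, 0, 0], "spin": 0}

```text
time_s: 33.15
ee_pos: [555.6, 87.0, 28.8]
ee_rot: [180.0, -1.2, 178.9]
force: [-15.8, 5.5, 2.3]
gripper_width: 0.4
gripper_force: 8.5
```

arm_command:
  motion:
    - {"offset": [-0.0008, 0.0003, 0], "spin": 0}
    - {"offset": [-0.0008, 0.0003, 0], "spin": 0}

```text
time_s: 33.4
ee_pos: [555.6, 87.1, 28.7]
ee_rot: [-179.9, -1.4, 178.9]
force: [-20.4, 3.3, 4.9]
gripper_width: 0.3
gripper_force: 10.1
```

arm_command:
  motion:
    - {"offset": [0.018, 0, 0], "spin": 0}
    - {"offset": [0.018, 0, 0], "spin": 0}
    - {"offset": [0, -0.05, 0], "spin": 0}
    - {"offset": [0, -0.058, 0], "spin": 0}
    - {"offset": [0, -0.058, 0], "spin": 0}

```text
time_s: 34.02
ee_pos: [528.7, -80.1, 31.8]
ee_rot: [-180.0, 0.2, 179.0]
force: [1.0, 0.4, -0.0]
gripper_width: 0.4
gripper_force: 0.0
```

arm_command:
  motion:
    - {"offset": [0, -0.058, 0], "spin": 0}
    - {"offset": [0, -0.053, 0], "spin": 0}
    - {"offset": [0, 0, 0], "spin": 0}

```text
time_s: 34.4
ee_pos: [526.6, -193.1, 31.7]
ee_rot: [-179.9, 0.2, 178.7]
force: [0.7, -0.2, 0.2]
gripper_width: 0.9
gripper_force: 0.0
```

```bash
python3 m.py
```

```text
size [320. 178.] RL RR FL FR [[574.0, 107.0], [567.0, -213.0], [752.0, 104.0], [745.0, -216.0]]
relyaw -0.12 gaps FL FR [2.7, 3.3]
34.45 [ 526.1 -191.    31.5] [ 0.3 -0.7 -0.2]
tart -95 [40.0, -96.0] 83
tart 0 [41.0, 0.0] 58
tart 95 [36.0, 95.0] 83
```

arm_command:
  motion:
    - {"offset": [-0.009, 0, 0.0015], "spin": 0}
    - {"offset": [-0.009, 0, 0], "spin": 0}
    - {"offset": [-0.003, 0, 0], "spin": 0}
    - {"offset": [-0.002, 0, 0], "spin": 0}
    - {"offset": [-0.002, 0, 0], "spin": 0}

```text
time_s: 35.08
ee_pos: [548.9, -188.9, 29.5]
ee_rot: [179.9, -0.3, 179.0]
force: [-7.0, -0.3, 2.7]
gripper_width: 0.2
gripper_force: 3.1
```

arm_command:
  motion:
    - {"offset": [-0.0015, 0, 0], "spin": 0}
    - {"offset": [-0.0015, 0, 0], "spin": 0}
    - {"offset": [-0.0015, 0, 0], "spin": 0}

```text
time_s: 35.45
ee_pos: [549.2, -188.8, 28.8]
ee_rot: [179.9, -0.8, 179.0]
force: [-13.9, -0.1, 4.4]
gripper_width: 0.6
gripper_force: 6.9
```

arm_command:
  motion:
    - {"offset": [-0.0007, 0, -0.0005], "spin": 0}
    - {"offset": [-0.0007, -0.0003, -0.0005], "spin": 0}
    - {"offset": [-0.0005, -0.0003, 0], "spin": 0}

```text
time_s: 35.83
ee_pos: [549.6, -189.0, 28.9]
ee_rot: [179.8, -1.0, 179.0]
force: [-14.6, 0.8, 3.7]
gripper_width: 0.6
gripper_force: 7.1
```

arm_command:
  motion:
    - {"offset": [-0.0005, 0, 0], "spin": 0}
    - {"offset": [-0.0005, 0, 0], "spin": 0}

```text
time_s: 36.08
ee_pos: [549.6, -189.0, 28.9]
ee_rot: [179.8, -1.1, 179.0]
force: [-16.9, -0.4, 4.5]
gripper_width: 0.9
gripper_force: 8.2
```

arm_command:
  motion:
    - {"offset": [-0.0005, 0, -0.0005], "spin": 0}
    - {"offset": [-0.0005, 0, 0], "spin": 0}

```text
time_s: 36.33
ee_pos: [550.6, -189.5, 29.1]
ee_rot: [179.8, -1.1, 179.1]
force: [-15.7, -2.1, 1.3]
gripper_width: 0.5
gripper_force: 7.8
```

arm_command:
  motion:
    - {"offset": [-0.0005, 0, 0], "spin": 0}
    - {"offset": [-0.0005, 0, 0], "spin": 0}

```text
time_s: 36.58
ee_pos: [550.9, -189.6, 29.0]
ee_rot: [179.8, -1.2, 179.1]
force: [-17.5, -2.6, 2.2]
gripper_width: 0.3
gripper_force: 8.8
```

arm_command:
  motion:
    - {"offset": [-0.0005, 0, 0], "spin": 0}
    - {"offset": [-0.0005, 0, 0], "spin": 0}

```text
time_s: 36.83
ee_pos: [550.9, -189.6, 29.0]
ee_rot: [179.8, -1.3, 179.1]
force: [-19.8, -3.9, 3.7]
gripper_width: 0.2
gripper_force: 9.9
```

arm_command:
  motion:
    - {"offset": [-0.0005, 0, 0], "spin": 0}

```text
time_s: 36.95
ee_pos: [550.9, -189.6, 28.9]
ee_rot: [179.8, -1.4, 179.1]
force: [-20.6, -3.9, 5.7]
gripper_width: 0.5
gripper_force: 10.4
```

arm_command:
  motion:
    - {"offset": [0.018, 0, 0], "spin": 0}
    - {"offset": [0.018, 0, 0], "spin": 0}
    - {"offset": [0, 0.05, 0], "spin": 0}
    - {"offset": [0, 0.058, 0], "spin": 0}
    - {"offset": [0, 0.058, 0], "spin": 0}

```text
time_s: 37.58
ee_pos: [529.3, -22.5, 31.8]
ee_rot: [180.0, 0.1, 178.9]
force: [0.9, -0.0, 0.5]
gripper_width: 0.7
gripper_force: 0.0
```

arm_command:
  motion:
    - {"offset": [0, 0.058, 0], "spin": 0}
    - {"offset": [0, 0.053, 0], "spin": 0}
    - {"offset": [0, 0, 0], "spin": 0}

```text
time_s: 37.95
ee_pos: [531.2, 90.3, 31.7]
ee_rot: [179.9, 0.1, 179.3]
force: [-0.1, 0.2, -0.2]
gripper_width: 0.6
gripper_force: 0.0
```

arm_command:
  motion:
    - {"offset": [-0.009, -0.002, 0.0015], "spin": 0}
    - {"offset": [-0.009, 0, 0], "spin": 0}
    - {"offset": [-0.003, 0, 0], "spin": 0}
    - {"offset": [-0.002, 0, 0], "spin": 0}
    - {"offset": [-0.002, 0, 0], "spin": 0}

```text
time_s: 38.58
ee_pos: [555.0, 84.2, 29.8]
ee_rot: [-180.0, -0.1, 178.9]
force: [-3.3, -0.8, 0.8]
gripper_width: 0.8
gripper_force: 1.2
```

arm_command:
  motion:
    - {"offset": [-0.0015, 0, 0], "spin": 0}
    - {"offset": [-0.0015, 0, 0], "spin": 0}
    - {"offset": [-0.0015, 0, 0], "spin": 0}

```text
time_s: 38.95
ee_pos: [555.2, 84.4, 29.0]
ee_rot: [-179.9, -0.6, 179.0]
force: [-10.8, 0.0, 4.7]
gripper_width: 0.4
gripper_force: 5.4
```

arm_command:
  motion:
    - {"offset": [-0.001, 0, -0.0005], "spin": 0}
    - {"offset": [-0.001, 0, -0.0005], "spin": 0}
    - {"offset": [-0.0007, 0, -0.0003], "spin": 0}
    - {"offset": [-0.0007, 0, 0], "spin": 0}

```text
time_s: 39.45
ee_pos: [555.5, 84.5, 29.2]
ee_rot: [-179.9, -1.0, 179.0]
force: [-14.0, 1.4, 2.8]
gripper_width: 0.8
gripper_force: 7.2
```

arm_command:
  motion:
    - {"offset": [-0.0005, 0, 0], "spin": 0}
    - {"offset": [-0.0005, 0, 0], "spin": 0}

```text
time_s: 39.7
ee_pos: [555.5, 84.5, 29.2]
ee_rot: [-179.9, -1.1, 179.0]
force: [-16.0, 2.7, 4.4]
gripper_width: 0.7
gripper_force: 7.9
```

arm_command:
  motion:
    - {"offset": [-0.0007, 0, 0], "spin": 0}
    - {"offset": [-0.0007, 0, 0], "spin": 0}

```text
time_s: 39.95
ee_pos: [555.7, 84.5, 29.1]
ee_rot: [-179.9, -1.3, 179.0]
force: [-19.1, 1.9, 6.6]
gripper_width: 0.3
gripper_force: 9.5
```

arm_command:
  motion:
    - {"offset": [-0.0005, 0, 0], "spin": 0}
    - {"offset": [-0.0003, 0, 0], "spin": 0}

```text
time_s: 40.2
ee_pos: [555.7, 84.5, 29.1]
ee_rot: [-179.9, -1.4, 178.9]
force: [-20.1, 2.1, 8.7]
gripper_width: 0.1
gripper_force: 10.1
```

arm_command:
  motion:
    - {"offset": [0.018, 0, -0.001], "spin": 0}
    - {"offset": [0.02, 0, 0], "spin": 0}
    - {"offset": [0, -0.05, 0], "spin": 0}
    - {"offset": [0, -0.058, 0], "spin": 0}
    - {"offset": [0, -0.058, 0], "spin": 0}

```text
time_s: 40.83
ee_pos: [526.5, -82.2, 32.6]
ee_rot: [-180.0, 0.1, 179.0]
force: [0.2, 0.2, 0.4]
gripper_width: 0.7
gripper_force: 0.0
```

arm_command:
  motion:
    - {"offset": [0, -0.058, 0], "spin": 0}
    - {"offset": [0, -0.051, 0], "spin": 0}
    - {"offset": [0, 0, 0], "spin": 0}

```text
time_s: 41.2
ee_pos: [524.6, -193.2, 32.5]
ee_rot: [-179.9, 0.2, 178.7]
force: [0.1, 1.1, -0.7]
gripper_width: 0.2
gripper_force: 0.0
```

arm_command:
  motion:
    - {"offset": [-0.009, 0, 0.0015], "spin": 0}
    - {"offset": [-0.008, 0, 0], "spin": 0}
    - {"offset": [-0.003, 0, 0], "spin": 0}
    - {"offset": [-0.002, 0, 0], "spin": 0}

```text
time_s: 41.7
ee_pos: [546.2, -189.3, 30.7]
ee_rot: [180.0, -0.0, 179.1]
force: [0.0, 0.2, 0.7]
gripper_width: 0.8
gripper_force: 0.0
```

arm_command:
  motion:
    - {"offset": [-0.002, 0, 0], "spin": 0}
    - {"offset": [-0.002, 0, 0], "spin": 0}
    - {"offset": [-0.002, 0, 0], "spin": 0}
    - {"offset": [-0.002, 0, 0], "spin": 0}
    - {"offset": [-0.0015, 0, 0], "spin": 0}

```text
time_s: 42.32
ee_pos: [550.7, -189.8, 29.8]
ee_rot: [179.9, -0.6, 179.0]
force: [-10.6, -0.8, 3.5]
gripper_width: 0.5
gripper_force: 5.5
```

arm_command:
  motion:
    - {"offset": [-0.001, 0, 0], "spin": 0}
    - {"offset": [-0.001, 0, -0.0005], "spin": 0}
    - {"offset": [-0.001, 0, -0.0005], "spin": 0}

```text
time_s: 42.7
ee_pos: [550.9, -189.7, 29.8]
ee_rot: [179.9, -1.0, 179.0]
force: [-14.6, -2.7, 1.5]
gripper_width: 0.5
gripper_force: 7.3
```

arm_command:
  motion:
    - {"offset": [-0.001, 0, 0], "spin": 0}
    - {"offset": [-0.001, 0, 0], "spin": 0}

```text
time_s: 42.95
ee_pos: [550.9, -189.7, 29.7]
ee_rot: [179.8, -1.2, 179.1]
force: [-20.2, -3.2, 6.1]
gripper_width: 0.6
gripper_force: 9.7
```

arm_command:
  motion:
    - {"offset": [-0.0007, 0, 0], "spin": 0}
    - {"offset": [-0.0005, 0, 0], "spin": 0}

```text
time_s: 43.2
ee_pos: [551.0, -189.7, 29.7]
ee_rot: [179.8, -1.3, 179.1]
force: [-21.2, -3.6, 7.6]
gripper_width: 0.6
gripper_force: 10.7
```

Firm at 550.9–551.0 on the right, 555.7 on the left: flush. I back off and rise clear.

arm_command:
  motion:
    - {"offset": [0.015, 0, 0], "spin": 0}
    - {"offset": [0.025, 0, 0], "spin": 0}
    - {"offset": [0.03, 0, 0], "spin": 0}
    - {"offset": [0.02, 0, -0.04], "spin": 0}
    - {"offset": [0.02, 0, -0.05], "spin": 0}

```text
time_s: 43.82
ee_pos: [450.8, -188.4, 122.2]
ee_rot: [180.0, -0.0, 179.0]
force: [-0.3, -1.7, 0.7]
gripper_width: 0.9
gripper_force: 0.0
```

arm_command:
  motion:
    - {"offset": [0.02, 0, -0.05], "spin": 0}
    - {"offset": [0.02, 0, -0.03], "spin": 0}
    - {"offset": [0, 0, 0], "spin": 0}
    - {"offset": [0, 0, 0], "spin": 0}

```text
time_s: 44.32
ee_pos: [411.8, -187.7, 201.1]
ee_rot: [180.0, 0.0, 179.0]
force: [0.9, 0.4, 0.4]
gripper_width: 0.5
gripper_force: 0.0
```

```bash
python3 m.py
python3 - <<'E'
from h import *
im,_=env.grab_frame('top');a=cv2.resize(im[90:250,170:450],None,fx=2.2,fy=2.2,interpolation=cv2.INTER_CUBIC)
im,_=env.grab_frame('scene');b=cv2.resize(im[120:360,140:460],(616,462))[100:,:][:240]
cv2.imwrite('pics/end.png',np.vstack([a,b]))
E
```

```text
size [321. 177.] RL RR FL FR [[573.0, 107.0], [568.0, -214.0], [751.0, 104.0], [745.0, -217.0]]
relyaw 0.09 gaps FL FR [3.5, 3.0]
44.375 [ 411.6 -187.6  200.6] [0.1 0.4 0.2]
tart -95 [41.0, -96.0] 83
tart 0 [42.0, 1.0] 58
tart 95 [37.0, 95.0] 83
```

View pics/end.png

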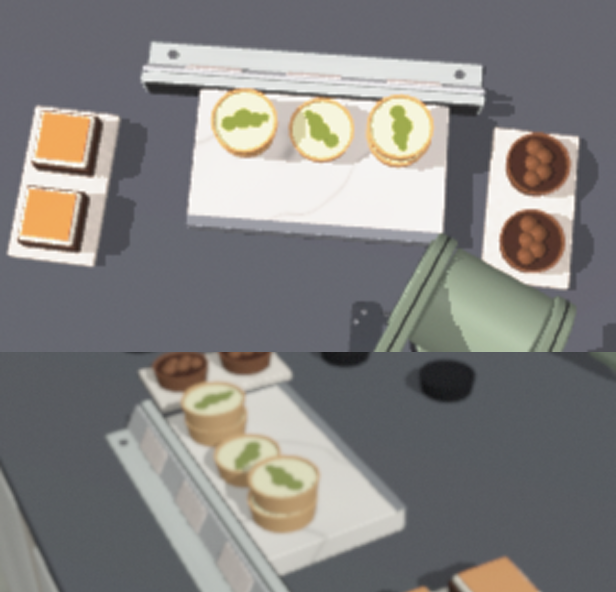

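The picture shows the slab's front edge flush along the stop (crop rows about 88–100). All the tartlets are in place and the boards on both sides are undisturbed.

```bash
python3 -c "
from h import *
print(env.job_done())"
```

```text
the job is handed in; nothing more can be done
None
```

I walked the slab up to the stop until both front corners came up firm against it, left it flush with the arm clear and the tartlets and boards where they stood, and handed the job in at about 44 s; the highest push I read was about 21 N along the push direction (up to about 23 N counting the sideways and vertical components).

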